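Nest the parts of an alarm control unit and close it

TASK

Assemble the alarm unit in the open white housing, in this order: first stand the battery in its own cradle, then the transformer in its own cradle, then lay the circuit board flat across the four posts above them, and last put the cover squarely down on the housing. Lower each part into place rather than dropping it, let it go before taking the next, and do not push the tape, terminal strip and pliers about.

Things in the scene. Friction and masses are not known exactly. Their poses are not given: they have to be found in the camera images.
- housing: Open white box fixed to the bench, 206 (x) x 130 (y) x 58 mm, origin centre of underside, z up; walls 5. Its 2 cradles lie along its x at +-48 mm, either way. 4 corner posts (x +-80..98, y +-18..37) have tops 62 mm over the origin, outer lips 6 high, 5 mm play round the board. Seated: board origin 62, cover origin 50 mm over this origin, centred, their x along this x either way round.
- battery_cradle: Grey seat fixed on the housing floor: plate 72 (x) x 116 (y) x 3 mm with the LARGER rib frame, 53 (x) x 107 (y) mm inside, ribs 3 mm thick, tops 11 mm above the origin. Origin: centre of its underside, axes as the housing's. The battery stands inside, its origin 3 mm above this origin, its y along this y either way round.
- transformer_cradle: Grey seat fixed on the housing floor: plate 72 (x) x 116 (y) x 3 mm with the SMALLER rib frame, 64 (x) x 56 (y) mm inside, ribs 3 mm thick, tops 11 mm above the origin. Origin: centre of its underside, axes as the housing's. The transformer stands inside, its origin 3 mm above this origin, its x along this x either way round.
- battery: Black and grey sealed battery block, upright, 43 (x) x 97 (y) x 52 mm high, about 0.55 kg. Origin: centre of its underside, z up. Grip across its 43 mm (x).
- transformer: Dark steel transformer block with copper winding on top, 54 (x) x 46 (y) x 45 mm high (winding 2 mm more), about 0.4 kg. Origin: centre of its underside, z up. Grip across its 46 mm (y): in the housing there is finger room on those sides.
- board: Long green circuit board in a white carrier, 180 (x) x 58 (y) x 18 mm high (small parts on it reach 20 mm), about 0.14 kg. Origin: centre of its underside, z up. Grip across its 58 mm (y) at the middle of its length.
- cover: White shell, open below, 222 (x) x 146 (y), top 44 mm over the origin; on it a solid block 110 (x) x 50 (y), 44 to 66 mm over the origin: grip that across its 50 mm (y). Amber strip at one end. 0.25 to 0.42 kg. Origin: centre of the lower edge plane. Skirt 3 mm thick goes outside the housing walls, 5 mm play; inner ribs 8 mm above its edge rest on the long walls' rims.
- tape: Roll of black tape lying flat, 68 mm across, 19 mm high; a bystander. Origin: centre of its underside.
- terminals: White terminal strip, 96 (x) x 18 x 16 mm; a bystander. Origin: centre of its underside.
- pliers: Small pliers with blue handles lying flat, about 160 mm long along x, 12 mm high; a bystander. Origin: near the middle, on the underside.
Not all that is in view belongs to the job. Leave any brown or green look-alike of the battery_cradle alone.

How it is judged (in metres and radians):
On the way, in this order (a step that is already met when the one before it is completed fails the run):
1. the battery stands in its cradle, let go (x of battery in the frame of battery_cradle between -0.009 and 0.009 m and y of battery in the frame of battery_cradle between -0.009 and 0.009 m and z of battery in the frame of battery_cradle between -0.001 and 0.007 m and angle between battery's own z axis and vertical below 0.06 rad and angle between the y axis of battery and the y axis of battery_cradle, either way round below 0.22 rad and contact force between the fingers and battery below 0.1 N and linear speed of battery below 0.03 m/s), for 0.2 s.
2. the transformer stands in its cradle, let go (x of transformer in the frame of transformer_cradle between -0.009 and 0.009 m and y of transformer in the frame of transformer_cradle between -0.009 and 0.009 m and z of transformer in the frame of transformer_cradle between -0.001 and 0.007 m and angle between transformer's own z axis and vertical below 0.06 rad and angle between the x axis of transformer and the x axis of transformer_cradle, either way round below 0.3 rad and contact force between the fingers and transformer below 0.1 N and linear speed of transformer below 0.03 m/s), for 0.2 s.
3. the board lies on the four posts, let go (x of board in the frame of housing between -0.009 and 0.009 m and y of board in the frame of housing between -0.009 and 0.009 m and z of board in the frame of housing between 0.058 and 0.066 m and angle between board's own z axis and vertical below 0.06 rad and angle between the x axis of board and the x axis of housing, either way round below 0.12 rad and contact force between the fingers and board below 0.1 N and linear speed of board below 0.03 m/s), for 0.2 s.
4. the cover sits down on the housing rim, let go (x of cover in the frame of housing between -0.01 and 0.01 m and y of cover in the frame of housing between -0.01 and 0.01 m and z of cover in the frame of housing between 0.046 and 0.054 m and angle between cover's own z axis and vertical below 0.06 rad and angle between the x axis of cover and the x axis of housing, either way round below 0.12 rad and contact force between the fingers and cover below 0.1 N and linear speed of cover below 0.03 m/s), for 0.2 s.
At the end, for the whole second after the job is handed in: Battery and transformer seated in their own cradles (9 mm; 0.22 and 0.3 rad of turn), board on the posts (9 mm, 0.12 rad), cover on the housing (10 mm, 0.12 rad); all at seated height within 4 mm, level within 0.06 rad, released and at rest (all of step 1 and all of step 2 and all of step 3 and all of step 4); the robot touches nothing.
It fails at once if a part was dropped (falls free faster than 0.7 m/s, about 25 mm) ((linear speed of battery above 0.7 m/s and contact force between battery and anything else below 0.01 N) or (linear speed of transformer above 0.7 m/s and contact force between transformer and anything else below 0.01 N) or (linear speed of board above 0.7 m/s and contact force between board and anything else below 0.01 N) or (linear speed of cover above 0.7 m/s and contact force between cover and anything else below 0.01 N)).
It fails at once if tape, terminal strip or pliers pushed more than 30 mm (distance of any of tape, terminals, pliers from where it was at the start of the episode above 0.03 m).
It also fails if it takes over 120 s, if anything falls off the work surface, if the arm or the gripper's body presses on something with over 40 N, if the wrist force passes 120 N, or if a joint passes its speed limit or range.

ROBOT

A 6-joint arm with a two-finger parallel gripper is mounted at the origin on the work surface. World frame = base frame: x ahead of the robot, y to its left, z up, the work surface at z = 0. Lengths are in mm, angles in rad, forces in N, time in s.
With the tool pointing down it reaches from about 400 to 925 mm from the base axis. Payload 12.5 kg.
Tool frame: the origin (TCP) lies midway between the tips of the shut fingers; the grasp point (between the pads) lies 19 mm behind it; z points along the fingers, y is the direction in which the jaws open and shut (so a half turn about z gives the same grasp; the last joint's range is limited). The gripper opens to 95 mm and grips with 3 to 60 N. Pads are 20 mm wide; open, the fingers measure 119 mm over their backs; the gripper's body (75 mm by 180 mm) begins 59 mm behind the grasp point.
Start: joints at [1.194, 0.491, 1.559, -0, 1.092, -0.106], TCP at [167.171, 602.246, 214.661] pointing down, gripper open.
Joint ranges: [-3.1, 3.1], [-0.84, 2.19], [0.05, 2.79], [-1.13, 4.28], [0.06, 2.93], [-2.69, 2.69]. Speed limits (rad/s): [2.22, 2.22, 2.79, 3.14, 3.14, 3.14].

INTERFACE

Orientations are given as [roll, pitch, yaw] about the fixed x, y, z axes, in that order (R = Rz(yaw) Ry(pitch) Rx(roll)).
In Python, from cell import * gives the robot as it stands. The module is installed in compiled form; this text tells all that it offers.
- The arm moves only by the tool carry_out, never from a script. Its argument "moves" is a list of rows, each an object of numbers: "dx", "dy", "dz": the shift along the tool's x, y, z in m; "twist": the turn about the tool's z in degrees. A call has 1 to 5 rows; each row is the pose to reach, as a shift and turn from the pose commanded when the call began, along the tool's axes at that moment; what a row does not reach only later rows make up. A row lasts 1/10 s, in which the tool goes at most 50 mm and 8.59 degrees, less where a joint would pass 70% of its speed; a pose out of reach is approached as far as the arm can. A call with a gripper value outside its range is refused whole. "grip" is the finger opening in m, from 0 to 0.0951, set as the call begins (left out, the last holds). The fingers move at their own pace and stop on an object; the grip force is fixed at half the most. Time passes only in rows, so rows that repeat a pose let the fingers close. It gives the time, the measured TCP pose, the force and the opening at its end, in the units of the state.
- state(): the state, without advancing time (a new reading comes with each control period).
- read_camera(name): name is "side" or "top"; returns (picture, depth): 400x640x3 uint8, red, green, blue; 400x640 float32, mm along the optical axis (not along the pixel's ray), 0 where there is no reading.
- camera_info(name): a dict with "mtx" (3x3 intrinsics, pixels), "R" (3x3) and "t" (3): a world point X has camera coordinates R X + t. Camera axes: x right, y down, z forward; pixel columns grow to the right and rows downward; lengths in mm; the calibration is good to about 2 mm. A picture is of the moment at which its call begins. camera_info takes no time and is no camera call.
- job_done(): hands the job in, once; it reports no verdict.
The state is a dict: "t": time; "joints": joint angles; "qvel": joint speeds; "tau": joint torques, N m; "eef_pos": TCP position; "tcp_rot": TCP orientation; "ft_force": force on the tool from outside, world axes, zero at the start; "moment": the same for the moment, N m; "opening": opening from 0.0 (shut) to 1.0 (fully open).
Only numpy, scipy, OpenCV 4.12 (cv2) and the standard library are available. Lean on these libraries where they do the work, as an engineer would, in place of code of your own. Each camera call takes 0.05 s, during which the arm holds its last target. There are 200 camera calls.

## Working session

There is one attempt and no reset: what is moved stays moved. The work goes in short steps, Python scripts to look and compute and a tool call to move; the robot and the scene stay as the last step left them, time stands still between calls to the robot, and variables do not carry over. Pictures are saved under pics/ and viewed, about 12 in all and at most 16, crops included, and the job is handed in when it is done.

Besides the shell and the picture viewer there is one more tool, called after ">>>" in YAML: its name, and indented under it one key for each argument. carry_out: Moves the arm, as the interface text tells. Its arguments: {"type":"object","properties":{"moves":{"type":"array","items":{"type":"object","properties":{"dx":{"type":"number"},"dy":{"type":"number"},"dz":{"type":"number"},"twist":{"type":"number"}}}},"grip":{"type":"number"}},"required":["moves"]}

```bash
mkdir -p pics
cat > h.py <<'E'
from cell import *
import numpy as np, cv2
def snap(n):
    p,d=read_camera(n); np.savez(f'{n}.npz',p=p,d=d); return p,d
def cloud(n,d):
    c=camera_info(n); K=np.array(c['mtx']);R=np.array(c['R']);t=np.array(c['t']).ravel()
    v,u=np.mgrid[0:d.shape[0],0:d.shape[1]]
    P=np.stack([(u-K[0,2])/K[0,0]*d,(v-K[1,2])/K[1,1]*d,d],-1)
    return (P-t)@R
def save(p,f,s=1):
    cv2.imwrite('pics/'+f,cv2.resize(p[...,::-1],None,fx=s,fy=s,interpolation=cv2.INTER_CUBIC))
E
python3 - <<'E'
from h import *
for n in('top','side'):
    p,d=snap(n); save(p,n+'0.png',1.25); c=camera_info(n); print(n,c)
print(state())
E
```

```text
top {'mtx': array([[389.19236824,   0.        , 325.09828839],
       [  0.        , 389.19236824, 206.1458514 ],
       [  0.        ,   0.        ,   1.        ]]), 'R': array([[ 0.0174536 , -0.99943521, -0.02871657],
       [-0.99140192, -0.01357385, -0.13014604],
       [ 0.12968274,  0.03074118, -0.99107889]]), 't': array([  94.08144582,  572.91413454, 1112.7353744 ])}
side {'mtx': array([[449.31376973,   0.        , 322.72203813],
       [  0.        , 449.31376973, 195.95729128],
       [  0.        ,   0.        ,   1.        ]]), 'R': array([[ 0.99911472, -0.03607593, -0.02164043],
       [-0.03962834, -0.63442859, -0.771965  ],
       [ 0.01412004,  0.77213916, -0.63529657]]), 't': array([-560.90061346,   93.69281525, 1041.25850114])}
{'t': 0.1, 'joints': array([ 1.19437098e+00,  4.91467172e-01,  1.55940213e+00, -2.01611814e-05,
        1.09170311e+00, -1.05614039e-01]), 'qvel': array([-0.00036343, -0.00085742, -0.00115145,  0.00071971, -0.00054264,
        0.00050118]), 'tau': array([ 3.31547359e-03, -6.13624120e+01, -2.58605272e+01,  6.94370549e-02,
        4.70672816e-02, -2.50382311e-05]), 'eef_pos': array([167.10445607, 602.01479375, 214.13544313]), 'tcp_rot': array([-3.14061647e+00, -8.55013591e-05,  2.87079060e+00]), 'ft_force': array([-0.49179088,  0.21628354,  0.40989331]), 'moment': array([-0.01204381, -0.00225879, -0.01768409]), 'opening': 0.9996663182062111}
```

View pics/top0.png

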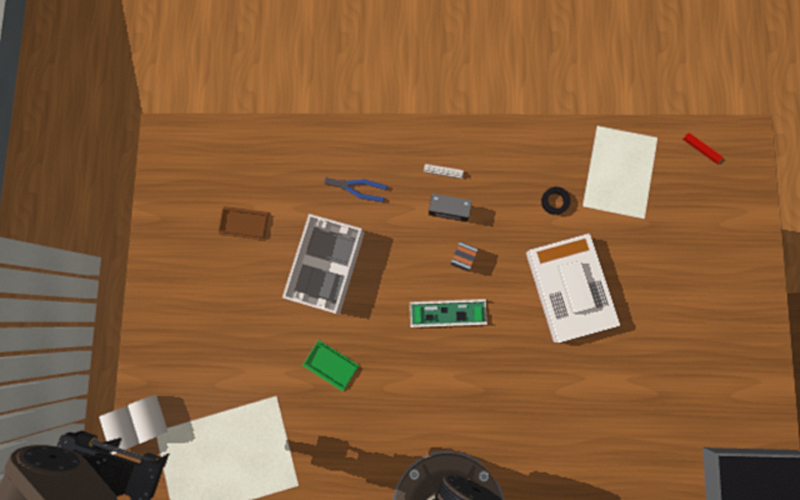

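View pics/side0.png

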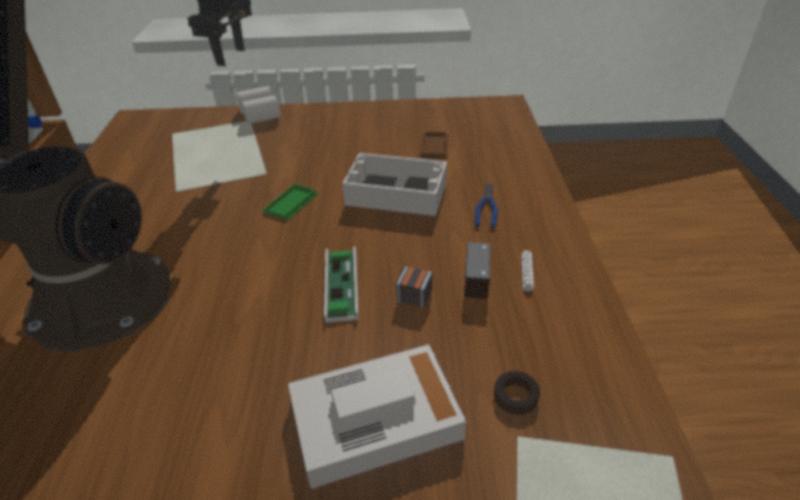

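Top picture (800 px scale): housing at (322,263) with two grey cradles; the larger battery frame is still to be settled. Battery is at (450,207), transformer (464,256), board (449,313), cover (573,288). The brown (245,223) and green (331,365) frames are decoys. Bystanders: pliers (357,188), terminals (444,171), tape (556,200).

```bash
cat >> h.py <<'E'
def rect(C,box,zlo,zhi):
    x0,y0,x1,y1=box; Q=C[y0:y1,x0:x1].reshape(-1,3); Q=Q[(Q[:,2]>zlo)&(Q[:,2]<zhi)]
    (cx,cy),(a,b),th=cv2.minAreaRect(Q[:,:2].astype(np.float32))
    if a<b: a,b,th=b,a,th+90
    return f'n{len(Q)} c({cx:.1f},{cy:.1f}) {a:.0f}x{b:.0f} long-axis {((th+90)%180)-90:.1f} z {np.median(Q[:,2]):.1f}'
E
python3 - <<'E'
from h import *
T=np.load('top.npz');S=np.load('side.npz')
C=cloud('top',T['d']);D=cloud('side',S['d'])
B={'hous':((220,160,298,258),50,70),'batt':((336,148,390,184),45,60),'trans':((354,188,392,222),38,55),'board':((322,232,396,268),10,25),'cover':((412,180,504,280),38,50),'block':((412,180,504,280),58,75)}
for k,(b,l,h) in B.items(): print('top',k,rect(C,b,l,h))
B={'hous':((268,118,362,175),50,70),'batt':((368,185,396,240),45,60),'trans':((312,208,350,248),38,55),'board':((252,192,290,262),10,25),'cover':((225,270,375,390),38,50),'block':((225,270,375,390),58,75)}
for k,(b,l,h) in B.items(): print('side',k,rect(D,b,l,h))
print('table z',np.median(C[270:300,380:420,2]),np.median(D[200:240,200:240,2]))
a=cv2.resize(T['p'][160:262,215:300,::-1],None,fx=5,fy=5,interpolation=cv2.INTER_CUBIC)
b=cv2.resize(S['p'][115:180,265:365,::-1],None,fx=3.5,fy=3.5,interpolation=cv2.INTER_CUBIC)
o=np.zeros((510,425+350,3),np.uint8);o[:510,:425]=a;o[:b.shape[0],425:425+b.shape[1]]=b
cv2.imwrite('pics/crop1.png',o)
# floor points height map inside housing
E
```

```text
top hous n662 c(554.3,299.1) 206x131 long-axis -15.1 z 58.9
top batt n472 c(695.6,1.0) 97x43 long-axis 80.8 z 52.3
top trans n292 c(578.2,-33.2) 55x46 long-axis -21.0 z 46.4
top board n820 c(443.3,2.5) 178x58 long-axis -86.7 z 13.9
top cover n3165 c(507.2,-287.1) 222x148 long-axis 16.1 z 44.7
top block n714 c(507.1,-286.8) 110x52 long-axis 16.2 z 66.4
side hous n796 c(555.3,300.1) 207x137 long-axis -15.5 z 56.7
side batt n566 c(696.7,1.6) 99x42 long-axis 81.2 z 51.4
side trans n415 c(579.1,-32.5) 55x51 long-axis -21.1 z 45.3
side board n792 c(444.4,2.2) 180x58 long-axis -86.8 z 15.2
side cover n7096 c(508.8,-286.4) 222x149 long-axis 16.4 z 43.3
side block n1619 c(508.7,-287.0) 110x52 long-axis 16.4 z 65.0
table z 0.7256644207702971 -0.6522941326251956
```

View pics/crop1.png

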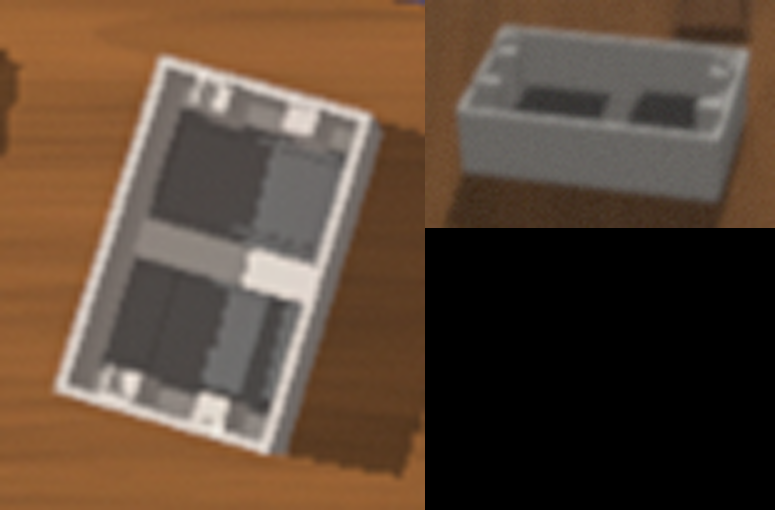

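The crop shows two dark plates: the upper at crop (245,185), the lower at (205,330). The lower one has rib lines at (175,310) and (265,320), about 50 mm apart, which suggests the smaller transformer frame. I'll confirm with heights.

Run:
```python
from h import *
Q=[]
for n in('top','side'):
    Z=np.load(n+'.npz'); C=cloud(n,Z['d']).reshape(-1,3); C=C[(abs(C[:,0]-555)<130)&(abs(C[:,1]-300)<130)]; C[:,2]+= -0.7 if n=='top' else .65; Q.append(C)
Q=Q[0]
th=np.radians(-15.3);L=(Q[:,:2]-[554.8,299.6])@np.array([[np.cos(th),-np.sin(th)],[np.sin(th),np.cos(th)]])
np.set_printoptions(linewidth=250,suppress=True)
M=np.full((21,33),-9)
for i,y in enumerate(range(60,-61,-6)):
  for j,x in enumerate(range(-96,97,6)):
    m=(abs(L[:,0]-x)<3)&(abs(L[:,1]-y)<3)
    if m.any(): M[i,j]=round(np.median(Q[m,2]))
print('x',list(range(-96,97,6)));
for i,r in enumerate(M): print(60-6*i,' '.join('%3d'%v for v in r))
for s in(-48,48):
  m=(abs(L[:,0]-s)<15)&(abs(L[:,1])<20);print(s,np.median(Q[m,2]))
```

```text
x [-96, -90, -84, -78, -72, -66, -60, -54, -48, -42, -36, -30, -24, -18, -12, -6, 0, 6, 12, 18, 24, 30, 36, 42, 48, 54, 60, 66, 72, 78, 84, 90, 96]
60  32  38  34  40  33  41  34  32  40  37  36  33  36  33  39  43  36  39  32  41  30  43  35  40  35  39  36  39  36  35  29  40  32
54   4   5   7   6   5   5   8   8   8   6   6   7  10   5   4   4   6   4   3  13   9  14   9  12  12  11  12  11  14   9   4   4  23
48  54  -9  -9   4   7   6   6   8   6   7   6   7   7   7   3   4   2   3   4  12   5   5   7   6   7   7   7   6   6   8   4  -9  55
42  -9  -9  -9   5   7   7   7   6   5   6   5   7   8   6   7   4   1   3   6   8   7   5   6   7   9   9   9   6   9  11   4  -9  57
36  66  65  67   7   8   6   7   9   9   7   7   7   8   8   6   4   0   5   6   8   8   5   5   5   7   9   6   7   9  37  65  67  64
30  66  61  62  14  13   7  14  15  12  10   9  11  11  15   6   5   4   2   4  10   7   8   8   5   7   6   6   8   7  34  61  61  68
24  65  63  62   5   8   7   5   9   6   9   6   5   8   6   7   3   3   4   6  13   6   6   6   7   5   8   7   7   4  22  61  62  70
18  37 
[... 1232 characters left out ...]
8   8   5   7   7   7   7   8   8   6   7   4   2   3   6  12   6   9  10   7   5   7   5   9   8  30  47  32  50
-42   8   4   5   9   7   7   8   6   8   6   7   7   7   5   4   4   6   2   6  12   7   6   7   7   8   5   8   5   8   5   4   3  23
-48   5   1   8   6   7   7   4   7   6   9   6   6   8   6   6   2   6   4   7  13   6   8   8   4   7   8   5   7   8  13   6   5  31
-54  41   8  -9  -9   6  -9  -9  -9  -9  11  -9   6  -9  -9  -9  -9   7  -9   8  -9  -9  -9  -9   7  -9   9  -9  -9  16  -9  -9  -9  38
-60  58  57  56  59  60  60  56  57  58  57  57  59  61  57  59  60  58  55  59  57  62  57  60  58  59  57  56  57  58  58  56  57  60
-48 6.7367225265958925
48 7.03970950980784
```

Heights confirm it: the frame at housing +x (crop upper) has ribs near ±27 mm in x, so it is the battery cradle. The one at −x has ribs at y ±30, so it is the transformer cradle. Plate tops are at z≈7.

```bash
cat >> h.py <<'E'
def plan(*W,start=None):
    """W: waypoints (x,y,z,yawdeg); start pose or measured; prints calls of <=5 rows"""
    if start is None:
        s=state(); start=[*s['eef_pos'],np.degrees(s['tcp_rot'][2])]; print('t',round(s['t'],1),'at',np.round(start,1),'open',round(s['opening']*95.1,1),'F',np.round(s['ft_force'],1))
    c=np.array(start,float)
    for w in W:
        w=np.array(w,float); d=w-c; d[3]=(d[3]+180)%360-180
        n=int(max(1,np.ceil(np.linalg.norm(d[:3])/225),np.ceil(abs(d[3])/41)))
        for i in range(n):
            y=np.radians(c[3]); e=d/n
            print(f'  dx {e[0]*np.cos(y)+e[1]*np.sin(y):.1f} dy {e[0]*np.sin(y)-e[1]*np.cos(y):.1f} dz {-e[2]:.1f} tw {-e[3]:.1f}',np.round(c+e,0))
            c=c+e
E
python3 -c "
from h import *
plan((695.9,1.3,130,81),(695.9,1.3,20,81))"
```

```text
t 0.1 at [167.1 602.  214.1 164.5] open 95.1 F [-0.5  0.2  0.4]
  dx -167.6 dy -109.3 dz 21.0 tw 20.9 [299. 452. 193. 144.]
  dx -195.5 dy -42.5 dz 21.0 tw 20.9 [432. 302. 172. 123.]
  dx -197.8 dy 30.0 dz 21.0 tw 20.9 [564. 151. 151. 102.]
  dx -174.2 dy 98.5 dz 21.0 tw 20.9 [696.   1. 130.  81.]
  dx 0.0 dy 0.0 dz 110.0 tw 0.0 [696.   1.  20.  81.]
```

>>> carry_out:
  moves:
    - {"dx":-0.168,"dy":-0.109,"dz":0.021,"twist":21}
    - {"dx":-0.168,"dy":-0.109,"dz":0.021,"twist":21}
    - {"dx":-0.168,"dy":-0.109,"dz":0.021,"twist":21}
    - {"dx":-0.168,"dy":-0.109,"dz":0.021,"twist":21}
    - {"dx":-0.168,"dy":-0.109,"dz":0.021,"twist":21}

```text
t: 0.6
eef_pos: [302.5, 448.6, 193.0]
tcp_rot: [-3.14, 0.001, 2.5]
ft_force: [-0.1, 0.5, -0.3]
opening: 1.001
```

>>> carry_out:
  moves:
    - {"dx":-0.195,"dy":-0.042,"dz":0.021,"twist":21}
    - {"dx":-0.195,"dy":-0.042,"dz":0.021,"twist":21}
    - {"dx":-0.195,"dy":-0.042,"dz":0.021,"twist":21}
    - {"dx":-0.195,"dy":-0.042,"dz":0.021,"twist":21}
    - {"dx":-0.195,"dy":-0.042,"dz":0.021,"twist":21}

```text
t: 1.1
eef_pos: [434.4, 299.3, 171.9]
tcp_rot: [-3.141, 0.0, 2.133]
ft_force: [0.2, 0.9, 0.6]
opening: 0.997
```

>>> carry_out:
  moves:
    - {"dx":-0.198,"dy":0.03,"dz":0.021,"twist":21}
    - {"dx":-0.198,"dy":0.03,"dz":0.021,"twist":21}
    - {"dx":-0.198,"dy":0.03,"dz":0.021,"twist":21}
    - {"dx":-0.198,"dy":0.03,"dz":0.021,"twist":21}
    - {"dx":-0.198,"dy":0.03,"dz":0.021,"twist":21}

```text
t: 1.6
eef_pos: [566.0, 148.7, 150.7]
tcp_rot: [3.141, 0.0, 1.768]
ft_force: [-0.0, -0.4, -1.1]
opening: 1.005
```

>>> carry_out:
  moves:
    - {"dx":-0.174,"dy":0.098,"dz":0.021,"twist":21}
    - {"dx":-0.174,"dy":0.098,"dz":0.021,"twist":21}
    - {"dx":-0.174,"dy":0.098,"dz":0.021,"twist":21}
    - {"dx":-0.174,"dy":0.098,"dz":0.021,"twist":21}
    - {"dx":-0.174,"dy":0.098,"dz":0.021,"twist":21}

```text
t: 2.1
eef_pos: [696.2, -2.3, 129.2]
tcp_rot: [3.141, 0.0, 1.402]
ft_force: [-0.4, 1.4, -0.8]
opening: 0.999
```

>>> carry_out:
  moves:
    - {"dx":0.0035,"dy":-0.001,"dz":0.04,"twist":-0.7}
    - {"dx":0.0035,"dy":-0.001,"dz":0.08,"twist":-0.7}
    - {"dx":0.0035,"dy":-0.001,"dz":0.11,"twist":-0.7}
    - {"dx":0.0035,"dy":-0.001,"dz":0.11,"twist":-0.7}
    - {"dx":0.0035,"dy":-0.001,"dz":0.11,"twist":-0.7}

```text
t: 2.6
eef_pos: [693.5, 5.6, 21.2]
tcp_rot: [-3.141, -0.0, 1.418]
ft_force: [0.3, 0.9, 1.0]
opening: 0.998
```

Run:
```python
from h import *
plan()
p,d=snap('top'); q,e=snap('side')
o=np.hstack([cv2.resize(p[130:230,300:420],(480,400)),cv2.resize(q[170:270,320:400],(320,400))]); save(o,'g1.png')
```

```text
t 2.6 at [693.5   5.6  21.2  81.3] open 94.9 F [0.3 0.9 1. ]
```

View pics/g1.png

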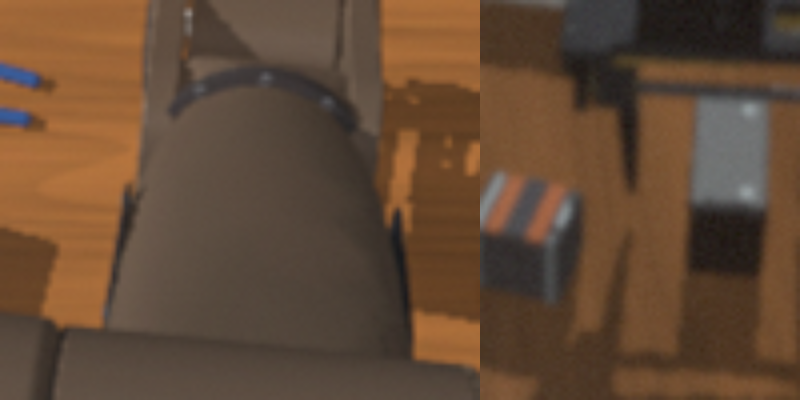

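The side crop shows the left finger beside the battery (630,140), clear of it. I'll nudge to centre and close.

>>> carry_out:
  moves:
    - {"dx":-0.004,"dy":0.003,"dz":0.003}
    - {"dx":-0.004,"dy":0.003,"dz":0.003}
    - {"dx":-0.004,"dy":0.003,"dz":0.003}

```text
schema error: expected keys dx, dy, dz, twist
```

>>> carry_out:
  moves:
    - {"dz":0}
    - {"dz":0}
    - {"dz":0}
    - {"dz":0}
    - {"dz":0}
  grip: 0

```text
schema error: expected keys dx, dy, dz, twist
```

>>> carry_out:
  moves:
    - {"dz":0}
    - {"dz":0}
    - {"dz":0}

```text
schema error: expected keys dx, dy, dz, twist
```

>>> carry_out:
  moves:
    - {"dz":-0.02}
    - {"dz":-0.05}
    - {"dz":-0.09}
    - {"dz":-0.13}
    - {"dz":-0.13}

```text
schema error: expected keys dx, dy, dz, twist
```

Run:
```python
from h import *
plan((601.1,286.9,148,74.7),(601.1,286.9,30,74.7))
```

```text
t 2.7 at [694.5   4.9  22.8  81.2] open 94.9 F [ 0.  -0.9  0.8]
  dx 132.2 dy -67.7 dz -62.6 tw 3.3 [648. 146.  85.  78.]
  dx 128.2 dy -75.1 dz -62.6 tw 3.3 [601. 287. 148.  75.]
  dx 0.0 dy 0.0 dz 118.0 tw -0.0 [601. 287.  30.  75.]
```

>>> carry_out:
  moves:
    - {"dx":-0.0035,"dy":0.002,"dz":0.004,"twist":0}
    - {"dx":-0.0035,"dy":0.002,"dz":0.004,"twist":0}
    - {"dx":-0.0035,"dy":0.002,"dz":0.004,"twist":0}

```text
t: 3.0
eef_pos: [695.2, 0.2, 17.2]
tcp_rot: [3.141, -0.0, 1.417]
ft_force: [-0.1, -0.7, -0.1]
opening: 1.002
```

>>> carry_out:
  moves:
    - {"dx":0,"dy":0,"dz":0,"twist":0}
    - {"dx":0,"dy":0,"dz":0,"twist":0}
    - {"dx":0,"dy":0,"dz":0,"twist":0}
    - {"dx":0,"dy":0,"dz":0,"twist":0}
    - {"dx":0,"dy":0,"dz":0,"twist":0}
  grip: 0

```text
t: 3.5
eef_pos: [695.0, 0.5, 16.6]
tcp_rot: [-3.142, -0.0, 1.417]
ft_force: [0.2, -0.2, 0.5]
opening: 0.641
```

>>> carry_out:
  moves:
    - {"dx":0,"dy":0,"dz":0,"twist":0}
    - {"dx":0,"dy":0,"dz":0,"twist":0}
    - {"dx":0,"dy":0,"dz":0,"twist":0}
    - {"dx":0,"dy":0,"dz":0,"twist":0}
    - {"dx":0,"dy":0,"dz":0,"twist":0}

```text
t: 4.0
eef_pos: [695.3, 0.4, 16.7]
tcp_rot: [3.141, -0.0, 1.417]
ft_force: [3.6, -0.9, -0.4]
opening: 0.45
```

>>> carry_out:
  moves:
    - {"dx":0,"dy":0,"dz":0,"twist":0}
    - {"dx":0,"dy":0,"dz":-0.02,"twist":0}
    - {"dx":0,"dy":0,"dz":-0.06,"twist":0}
    - {"dx":0,"dy":0,"dz":-0.1,"twist":0}
    - {"dx":0,"dy":0,"dz":-0.13,"twist":0}

```text
t: 4.5
eef_pos: [694.2, 0.5, 147.9]
tcp_rot: [-3.14, 0.0, 1.417]
ft_force: [0.3, -0.0, -6.9]
opening: 0.454
```

Run:
```python
from h import *
plan((601.1,286.9,148,74.7),(601.1,286.9,30,74.7))
```

```text
t 4.5 at [6.942e+02 5.000e-01 1.479e+02 8.120e+01] open 43.2 F [ 0.3 -0.  -6.9]
  dx 134.4 dy -67.9 dz -0.0 tw 3.2 [648. 144. 148.  78.]
  dx 130.3 dy -75.4 dz -0.0 tw 3.2 [601. 287. 148.  75.]
  dx 0.0 dy 0.0 dz 118.0 tw -0.0 [601. 287.  30.  75.]
```

>>> carry_out:
  moves:
    - {"dx":0.027,"dy":-0.0135,"dz":0,"twist":0.6}
    - {"dx":0.054,"dy":-0.027,"dz":0,"twist":1.2}
    - {"dx":0.081,"dy":-0.041,"dz":0,"twist":1.8}
    - {"dx":0.108,"dy":-0.054,"dz":0,"twist":2.4}
    - {"dx":0.134,"dy":-0.068,"dz":0,"twist":3.2}

```text
t: 5.0
eef_pos: [646.6, 144.3, 145.4]
tcp_rot: [-3.138, 0.001, 1.361]
ft_force: [0.1, 0.6, -6.5]
opening: 0.452
```

>>> carry_out:
  moves:
    - {"dx":0.035,"dy":-0.02,"dz":0,"twist":1}
    - {"dx":0.07,"dy":-0.04,"dz":0,"twist":2}
    - {"dx":0.1,"dy":-0.058,"dz":0,"twist":2.5}
    - {"dx":0.12,"dy":-0.069,"dz":0,"twist":3}
    - {"dx":0.13,"dy":-0.0755,"dz":0,"twist":3.2}

```text
t: 5.5
eef_pos: [599.7, 287.7, 145.5]
tcp_rot: [-3.139, 0.002, 1.307]
ft_force: [0.3, -1.2, -6.6]
opening: 0.449
```

>>> carry_out:
  moves:
    - {"dx":0,"dy":0,"dz":0,"twist":0}
    - {"dx":0,"dy":0,"dz":0.02,"twist":0}
    - {"dx":0,"dy":0,"dz":0.05,"twist":0}
    - {"dx":0,"dy":0,"dz":0.05,"twist":0}
    - {"dx":0,"dy":0,"dz":0.05,"twist":0}

```text
t: 6.0
eef_pos: [601.8, 285.1, 96.6]
tcp_rot: [-3.14, 0.001, 1.304]
ft_force: [0.2, 0.3, -6.0]
opening: 0.448
```

Run:
```python
from h import *
plan((601.1,286.9,36,74.7),(601.1,286.9,24,74.7))
q,e=snap('side');D=cloud('side',e)
save(q[90:200,240:400],'b2.png',4)
print(rect(D,(268,118,370,175),95-0,150))
```

```text
t 6.0 at [601.8 285.1  96.6  74.7] open 42.6 F [ 0.2  0.3 -6. ]
  dx 1.6 dy -1.1 dz 60.6 tw 0.0 [601. 287.  36.  75.]
  dx 0.0 dy 0.0 dz 12.0 tw -0.0 [601. 287.  24.  75.]
n398 c(599.1,260.1) 61x54 long-axis -2.6 z 121.7
```

View pics/b2.png

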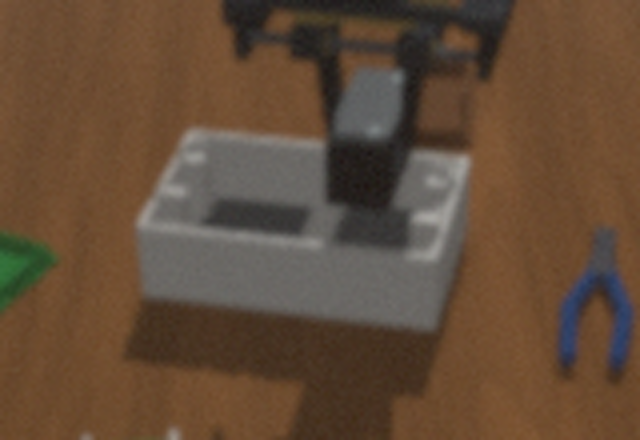

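The picture shows the battery (365,140) held upright above the right-hand cradle, aligned with the walls. Lowering.

>>> carry_out:
  moves:
    - {"dx":0.001,"dy":-0.001,"dz":0.02,"twist":0}
    - {"dx":0.001,"dy":-0.001,"dz":0.04,"twist":0}
    - {"dx":0.001,"dy":-0.001,"dz":0.055,"twist":0}
    - {"dx":0.001,"dy":-0.001,"dz":0.062,"twist":0}
    - {"dx":0.001,"dy":-0.001,"dz":0.066,"twist":0}

```text
t: 6.55
eef_pos: [601.2, 287.3, 30.7]
tcp_rot: [3.141, -0.0, 1.305]
ft_force: [0.0, 0.6, -5.5]
opening: 0.45
```

>>> carry_out:
  moves:
    - {"dx":0,"dy":0,"dz":0.002,"twist":0}
    - {"dx":0,"dy":0,"dz":0.004,"twist":0}
    - {"dx":0,"dy":0,"dz":0.005,"twist":0}
    - {"dx":0,"dy":0,"dz":0.005,"twist":0}

```text
t: 6.95
eef_pos: [600.9, 287.4, 25.9]
tcp_rot: [3.141, -0.0, 1.305]
ft_force: [0.4, 0.3, -6.6]
opening: 0.448
```

Still hanging, so down another 2 mm, then open to 60 mm.

>>> carry_out:
  moves:
    - {"dx":0,"dy":0,"dz":0.001,"twist":0}
    - {"dx":0,"dy":0,"dz":0.002,"twist":0}
    - {"dx":0,"dy":0,"dz":0.002,"twist":0}

```text
t: 7.25
eef_pos: [600.9, 287.4, 23.7]
tcp_rot: [3.141, -0.0, 1.305]
ft_force: [-0.2, -0.6, -5.1]
opening: 0.446
```

>>> carry_out:
  moves:
    - {"dx":0,"dy":0,"dz":0,"twist":0}
    - {"dx":0,"dy":0,"dz":0,"twist":0}
    - {"dx":0,"dy":0,"dz":0,"twist":0}
    - {"dx":0,"dy":0,"dz":0,"twist":0}
  grip: 0.06

```text
t: 7.65
eef_pos: [601.1, 287.5, 24.0]
tcp_rot: [3.141, -0.0, 1.305]
ft_force: [0.3, -0.1, -0.2]
opening: 0.628
```

>>> carry_out:
  moves:
    - {"dx":0,"dy":0,"dz":-0.02,"twist":0}
    - {"dx":0,"dy":0,"dz":-0.05,"twist":0}
    - {"dx":0,"dy":0,"dz":-0.1,"twist":0}
    - {"dx":0,"dy":0,"dz":-0.125,"twist":0}
    - {"dx":0,"dy":0,"dz":-0.125,"twist":0}

```text
t: 8.15
eef_pos: [602.3, 288.0, 153.1]
tcp_rot: [3.136, -0.004, 1.305]
ft_force: [-0.2, -0.2, -0.1]
opening: 0.629
```

Run:
```python
from h import *
plan((578.7,-32.9,130,159),(578.7,-32.9,14,159))
```

```text
t 8.2 at [602.3 288.  153.1  74.8] open 59.9 F [-0.2 -0.2 -0.1]
  dx -105.3 dy 20.5 dz 7.7 tw -28.1 [594. 181. 145. 103.]
  dx -102.5 dy -31.5 dz 7.7 tw -28.1 [587.  74. 138. 131.]
  dx -75.7 dy -76.0 dz 7.7 tw -28.1 [579. -33. 130. 159.]
  dx 0.0 dy -0.0 dz 116.0 tw -0.0 [579. -33.  14. 159.]
```

>>> carry_out:
  moves:
    - {"dx":-0.026,"dy":0.005,"dz":0.008,"twist":-7}
    - {"dx":-0.053,"dy":0.01,"dz":0.008,"twist":-14}
    - {"dx":-0.105,"dy":0.0205,"dz":0.008,"twist":-22}
    - {"dx":-0.105,"dy":0.0205,"dz":0.008,"twist":-28}
  grip: 0.08

```text
t: 8.55
eef_pos: [592.3, 176.6, 139.6]
tcp_rot: [-3.139, 0.0, 1.797]
ft_force: [1.1, 0.8, 0.2]
opening: 0.836
```

>>> carry_out:
  moves:
    - {"dx":-0.04,"dy":-0.012,"dz":0.008,"twist":-8}
    - {"dx":-0.08,"dy":-0.024,"dz":0.008,"twist":-16}
    - {"dx":-0.1025,"dy":-0.0315,"dz":0.008,"twist":-24}
    - {"dx":-0.1025,"dy":-0.0315,"dz":0.008,"twist":-28}

```text
t: 8.95
eef_pos: [584.4, 70.9, 131.7]
tcp_rot: [-3.14, -0.001, 2.285]
ft_force: [1.4, -0.5, 0.3]
opening: 0.841
```

>>> carry_out:
  moves:
    - {"dx":-0.03,"dy":-0.03,"dz":0.008,"twist":-8}
    - {"dx":-0.06,"dy":-0.06,"dz":0.008,"twist":-16}
    - {"dx":-0.076,"dy":-0.076,"dz":0.008,"twist":-24}
    - {"dx":-0.076,"dy":-0.076,"dz":0.008,"twist":-28}
    - {"dx":-0.076,"dy":-0.076,"dz":0.008,"twist":-28}

```text
t: 9.45
eef_pos: [576.7, -34.2, 123.8]
tcp_rot: [-3.141, -0.001, 2.771]
ft_force: [0.1, 0.2, 0.3]
opening: 0.84
```

Run:
```python
from h import *
p,d=snap('top');q,e=snap('side')
D=cloud('side',e);C=cloud('top',d)
c=(C[...,0]);
m=np.zeros(d.shape,bool);m[160:258,220:298]=1
# battery: points inside cradle footprint
th=np.radians(-15.3)
for n,X in(('top',C),('side',D)):
    Q=X.reshape(-1,3);r=(Q[:,:2]-[554.8,299.6]);lx=r@[np.cos(th),np.sin(th)];ly=r@[-np.sin(th),np.cos(th)]
    k=(abs(lx-48)<28)&(abs(ly)<56)&(Q[:,2]>45)&(Q[:,2]<75)
    (a,b),(w,h),t=cv2.minAreaRect(np.c_[lx,ly][k].astype(np.float32));print(n,a,b,w,h,t,np.median(Q[k,2]))
o=np.hstack([cv2.resize(p[150:260,205:305],(364,400)),cv2.resize(q[95:195,240:350],(436,400))]);save(o,'b3.png')
plan((578.7,-32.9,130,159),(578.7,-32.9,14,159))
```

```text
top 45.13299560546875 -0.026309967041015625 97.2311782836914 43.66733932495117 89.68138885498047 59.11340370743767
side 0.0 0.0 0.0 0.0 0.0 nan
t 9.6 at [576.9 -33.2 124.1 158.7] open 80.3 F [-0.5 -0.1 -0.4]
  dx -1.6 dy 1.0 dz -5.9 tw -0.3 [579. -33. 130. 159.]
  dx 0.0 dy 0.0 dz 116.0 tw -0.0 [579. -33.  14. 159.]
  return _methods._mean(a, axis=axis, dtype=dtype,
  ret = ret.dtype.type(ret / rcount)
```

View pics/b3.png

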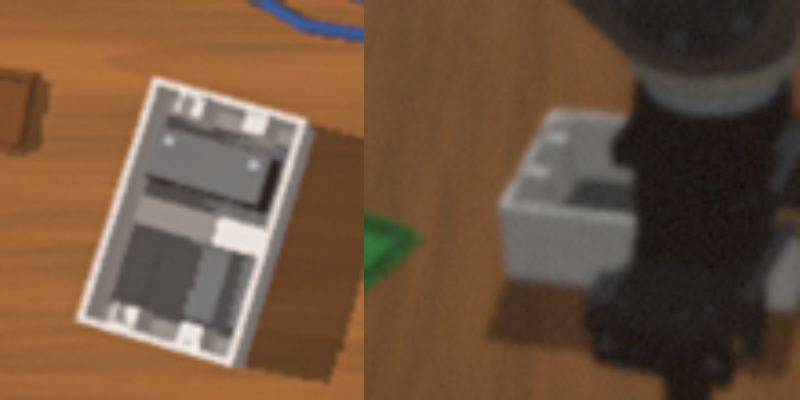

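Battery seated: its top is at z 59.1 (expected 59), turned 0.3°, and about 3 mm off in x, which is within tolerance. The top crop shows it in the upper cradle (215,165). Next, the transformer.

>>> carry_out:
  moves:
    - {"dx":-0.002,"dy":0.001,"dz":0.03,"twist":0}
    - {"dx":-0.002,"dy":0.001,"dz":0.07,"twist":0}
    - {"dx":-0.002,"dy":0.001,"dz":0.1,"twist":0}
    - {"dx":-0.002,"dy":0.001,"dz":0.109,"twist":0}
    - {"dx":-0.002,"dy":0.001,"dz":0.109,"twist":0}

```text
t: 10.05
eef_pos: [578.9, -32.7, 14.7]
tcp_rot: [-3.141, -0.002, 2.771]
ft_force: [0.3, -0.1, -0.2]
opening: 0.84
```

>>> carry_out:
  moves:
    - {"dx":0,"dy":0,"dz":0,"twist":0}
    - {"dx":0,"dy":0,"dz":0,"twist":0}
    - {"dx":0,"dy":0,"dz":0,"twist":0}
    - {"dx":0,"dy":0,"dz":0,"twist":0}
    - {"dx":0,"dy":0,"dz":0,"twist":0}
  grip: 0

```text
t: 10.55
eef_pos: [579.6, -33.2, 16.2]
tcp_rot: [3.141, 0.001, 2.771]
ft_force: [-1.0, 1.1, 4.1]
opening: 0.482
```

>>> carry_out:
  moves:
    - {"dx":0,"dy":0,"dz":0,"twist":0}
    - {"dx":0,"dy":0,"dz":0,"twist":0}
    - {"dx":0,"dy":0,"dz":0,"twist":0}

```text
t: 10.85
eef_pos: [579.7, -33.1, 16.2]
tcp_rot: [3.141, 0.001, 2.771]
ft_force: [-0.8, 2.0, 7.1]
opening: 0.482
```

>>> carry_out:
  moves:
    - {"dx":0,"dy":0,"dz":-0.01,"twist":0}
    - {"dx":0,"dy":0,"dz":-0.04,"twist":0}
    - {"dx":0,"dy":0,"dz":-0.08,"twist":0}
    - {"dx":0,"dy":0,"dz":-0.12,"twist":0}
    - {"dx":0,"dy":0,"dz":-0.13,"twist":0}

```text
t: 11.35
eef_pos: [580.5, -33.5, 149.7]
tcp_rot: [3.141, 0.005, 2.771]
ft_force: [0.5, 0.6, -4.5]
opening: 0.479
```

Run:
```python
from h import *
plan((510.6,311.5,145,164.7),(510.6,311.5,23,164.7))
q,e=snap('side');save(q[150:290,240:400],'t1.png',3)
```

```text
t 11.3 at [580.5 -33.5 149.7 158.8] open 45.6 F [ 0.5  0.6 -4.5]
  dx 95.0 dy 148.2 dz 2.4 tw -3.0 [546. 139. 147. 162.]
  dx 87.2 dy 152.9 dz 2.4 tw -3.0 [511. 312. 145. 165.]
  dx 0.0 dy 0.0 dz 122.0 tw -0.0 [511. 312.  23. 165.]
```

View pics/t1.png

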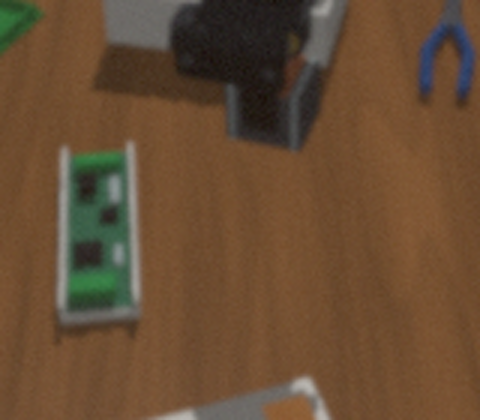

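The transformer (265,110) is held level.

>>> carry_out:
  moves:
    - {"dx":0.019,"dy":0.03,"dz":0.001,"twist":-0.6}
    - {"dx":0.038,"dy":0.06,"dz":0.002,"twist":-1.2}
    - {"dx":0.059,"dy":0.092,"dz":0.002,"twist":-1.8}
    - {"dx":0.08,"dy":0.125,"dz":0.002,"twist":-2.5}
    - {"dx":0.095,"dy":0.148,"dz":0.002,"twist":-3}

```text
t: 11.9
eef_pos: [542.8, 140.9, 141.8]
tcp_rot: [-3.14, -0.003, 2.825]
ft_force: [0.7, 0.2, -4.8]
opening: 0.48
```

>>> carry_out:
  moves:
    - {"dx":0.02,"dy":0.035,"dz":0.001,"twist":-0.6}
    - {"dx":0.042,"dy":0.075,"dz":0.002,"twist":-1.2}
    - {"dx":0.064,"dy":0.113,"dz":0.002,"twist":-1.8}
    - {"dx":0.08,"dy":0.14,"dz":0.002,"twist":-2.5}
    - {"dx":0.087,"dy":0.153,"dz":0.002,"twist":-3}

```text
t: 12.4
eef_pos: [507.8, 313.7, 139.7]
tcp_rot: [-3.14, -0.002, 2.879]
ft_force: [0.1, -0.6, -5.0]
opening: 0.481
```

>>> carry_out:
  moves:
    - {"dx":0,"dy":0,"dz":0,"twist":0}
    - {"dx":0,"dy":0,"dz":0.02,"twist":0}
    - {"dx":0,"dy":0,"dz":0.04,"twist":0}
    - {"dx":0,"dy":0,"dz":0.04,"twist":0}
    - {"dx":0,"dy":0,"dz":0.04,"twist":0}

```text
t: 12.9
eef_pos: [509.8, 310.6, 101.4]
tcp_rot: [-3.141, -0.001, 2.875]
ft_force: [0.8, 0.0, -4.0]
opening: 0.483
```

Run:
```python
from h import *
plan((510.6,311.5,34,164.7),(510.6,311.5,23,164.7))
q,e=snap('side');save(q[80:200,240:400],'t2.png',4)
```

```text
t 12.9 at [509.8 310.6 101.4 164.7] open 45.9 F [ 0.8  0.  -4. ]
  dx -0.5 dy 1.1 dz 67.4 tw 0.0 [511. 312.  34. 165.]
  dx 0.0 dy 0.0 dz 11.0 tw -0.0 [511. 312.  23. 165.]
```

View pics/t2.png

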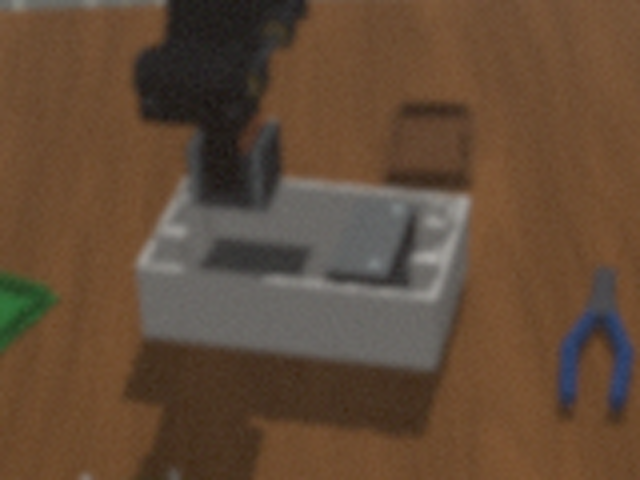

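The transformer (235,175) is over the left cradle, with the battery seated at right (370,235). Lowering.

>>> carry_out:
  moves:
    - {"dx":0,"dy":0.001,"dz":0.02,"twist":0}
    - {"dx":0,"dy":0.001,"dz":0.04,"twist":0}
    - {"dx":0,"dy":0.001,"dz":0.058,"twist":0}
    - {"dx":0,"dy":0.001,"dz":0.066,"twist":0}
    - {"dx":0,"dy":0.001,"dz":0.07,"twist":0}

```text
t: 13.45
eef_pos: [510.1, 312.5, 31.8]
tcp_rot: [3.141, 0.0, 2.876]
ft_force: [-0.2, -0.1, -4.4]
opening: 0.482
```

>>> carry_out:
  moves:
    - {"dx":0,"dy":0,"dz":0.002,"twist":0}
    - {"dx":0,"dy":0,"dz":0.004,"twist":0}
    - {"dx":0,"dy":0,"dz":0.006,"twist":0}
    - {"dx":0,"dy":0,"dz":0.006,"twist":0}

```text
t: 13.85
eef_pos: [509.9, 312.7, 25.8]
tcp_rot: [3.141, 0.0, 2.876]
ft_force: [-0.4, -0.2, -4.2]
opening: 0.478
```

>>> carry_out:
  moves:
    - {"dx":0,"dy":0,"dz":0.001,"twist":0}
    - {"dx":0,"dy":0,"dz":0.002,"twist":0}
    - {"dx":0,"dy":0,"dz":0.003,"twist":0}
    - {"dx":0,"dy":0,"dz":0.003,"twist":0}

```text
t: 14.25
eef_pos: [509.8, 312.6, 23.2]
tcp_rot: [3.141, 0.0, 2.876]
ft_force: [-2.1, -0.4, 3.2]
opening: 0.481
```

>>> carry_out:
  moves:
    - {"dx":0,"dy":0,"dz":0,"twist":0}
    - {"dx":0,"dy":0,"dz":0,"twist":0}
    - {"dx":0,"dy":0,"dz":0,"twist":0}
    - {"dx":0,"dy":0,"dz":0,"twist":0}
  grip: 0.065

```text
t: 14.65
eef_pos: [509.9, 312.7, 22.6]
tcp_rot: [3.141, 0.0, 2.876]
ft_force: [0.5, -0.4, 0.3]
opening: 0.679
```

>>> carry_out:
  moves:
    - {"dx":0,"dy":0,"dz":-0.02,"twist":0}
    - {"dx":0,"dy":0,"dz":-0.05,"twist":0}
    - {"dx":0,"dy":0,"dz":-0.1,"twist":0}
    - {"dx":0,"dy":0,"dz":-0.127,"twist":0}
    - {"dx":0,"dy":0,"dz":-0.127,"twist":0}

```text
t: 15.15
eef_pos: [511.2, 313.4, 153.6]
tcp_rot: [3.137, 0.005, 2.876]
ft_force: [-0.3, 1.0, -0.1]
opening: 0.68
```

Run:
```python
from h import *
plan((444.5,2.2,100,93.3),(444.5,2.2,4,93.3))
```

```text
t 15.2 at [511.2 313.4 153.6 164.8] open 64.7 F [-0.3  1.  -0.1]
  dx -8.6 dy -158.9 dz 26.8 tw 35.7 [478. 158. 127. 129.]
  dx -99.8 dy -123.9 dz 26.8 tw 35.7 [444.   2. 100.  93.]
  dx 0.0 dy 0.0 dz 96.0 tw -0.0 [444.   2.   4.  93.]
```

>>> carry_out:
  moves:
    - {"dx":-0.002,"dy":-0.04,"dz":0.02,"twist":8}
    - {"dx":-0.005,"dy":-0.08,"dz":0.02,"twist":16}
    - {"dx":-0.0085,"dy":-0.12,"dz":0.02,"twist":24}
    - {"dx":-0.0085,"dy":-0.159,"dz":0.02,"twist":32}
    - {"dx":-0.0085,"dy":-0.159,"dz":0.02,"twist":36}
  grip: 0.082

```text
t: 15.65
eef_pos: [474.6, 153.7, 128.7]
tcp_rot: [-3.139, -0.001, 2.24]
ft_force: [0.5, 1.2, 0.3]
opening: 0.857
```

>>> carry_out:
  moves:
    - {"dx":-0.025,"dy":-0.03,"dz":0.02,"twist":8}
    - {"dx":-0.05,"dy":-0.062,"dz":0.02,"twist":16}
    - {"dx":-0.08,"dy":-0.1,"dz":0.02,"twist":24}
    - {"dx":-0.1,"dy":-0.124,"dz":0.02,"twist":32}
    - {"dx":-0.1,"dy":-0.124,"dz":0.02,"twist":36}

```text
t: 16.15
eef_pos: [441.2, -1.4, 108.8]
tcp_rot: [-3.14, -0.0, 1.611]
ft_force: [0.1, 0.8, -0.4]
opening: 0.864
```

>>> carry_out:
  moves:
    - {"dx":0,"dy":0,"dz":0,"twist":0}
    - {"dx":0,"dy":0,"dz":0,"twist":0}

```text
t: 16.35
eef_pos: [442.1, 1.5, 109.1]
tcp_rot: [-3.141, -0.0, 1.622]
ft_force: [-0.0, 0.0, -0.4]
opening: 0.863
```

Run:
```python
from h import *
p,d=snap('top')
C=cloud('top',d)
th=np.radians(-15.3)
Q=C.reshape(-1,3);r=(Q[:,:2]-[554.8,299.6]);lx=r@[np.cos(th),np.sin(th)];ly=r@[-np.sin(th),np.cos(th)]
for n,x,hy,zl,zh in(('bat',48,56,45,75),('tra',-48,40,44,60)):
    k=(abs(lx-x)<(28 if x>0 else 34))&(abs(ly)<hy)&(Q[:,2]>zl)&(Q[:,2]<zh)
    if x<0: k&=abs(lx+48)<31
    (a,b),(w,h),t=cv2.minAreaRect(np.c_[lx,ly][k].astype(np.float32));print(n,k.sum(),a,b,w,h,t,np.median(Q[k,2]))
save(p[150:265,205:305],'t3.png',4)
plan((444.5,2.2,4,93.3))
```

```text
bat 491 45.27123260498047 -0.43294525146484375 43.45014572143555 97.08290100097656 0.06364481896162033 59.428057492847735
tra 296 -48.88664245605469 -1.4129753112792969 47.39811706542969 53.6114387512207 89.72754669189453 53.39082536090058
t 16.4 at [442.1   1.8 109.3  92.9] open 81.9 F [-0.5 -0.2  0. ]
  dx 0.3 dy 2.4 dz 105.3 tw -0.4 [444.   2.   4.  93.]
```

View pics/t3.png

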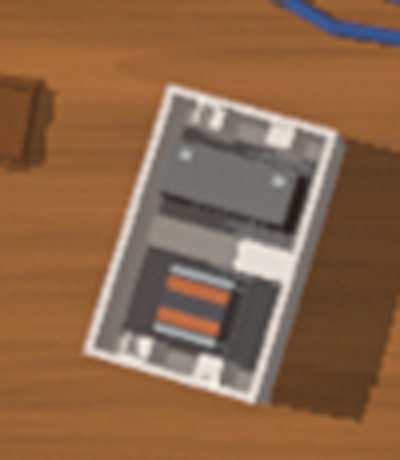

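Transformer seated: top is at 53.4 (expected 54), centred within about 1.5 mm, turned 0.3°. Now the board.

>>> carry_out:
  moves:
    - {"dx":0.001,"dy":0.003,"dz":0.03,"twist":-0.4}
    - {"dx":0.001,"dy":0.003,"dz":0.07,"twist":-0.4}
    - {"dx":0.001,"dy":0.003,"dz":0.09,"twist":-0.4}
    - {"dx":0.001,"dy":0.003,"dz":0.1,"twist":-0.4}
    - {"dx":0.001,"dy":0.003,"dz":0.104,"twist":-0.4}

```text
t: 16.9
eef_pos: [445.0, 3.0, 4.9]
tcp_rot: [-3.14, -0.0, 1.628]
ft_force: [0.0, -0.5, 0.9]
opening: 0.863
```

>>> carry_out:
  moves:
    - {"dx":0,"dy":0,"dz":0,"twist":0}
    - {"dx":0,"dy":0,"dz":0,"twist":0}
    - {"dx":0,"dy":0,"dz":0,"twist":0}
    - {"dx":0,"dy":0,"dz":0,"twist":0}
    - {"dx":0,"dy":0,"dz":0,"twist":0}
  grip: 0

```text
t: 17.4
eef_pos: [445.6, 2.4, 6.3]
tcp_rot: [3.14, 0.0, 1.626]
ft_force: [0.0, 1.3, 7.1]
opening: 0.609
```

>>> carry_out:
  moves:
    - {"dx":0,"dy":0,"dz":0,"twist":0}
    - {"dx":0,"dy":0,"dz":0,"twist":0}

```text
t: 17.6
eef_pos: [445.6, 2.4, 6.3]
tcp_rot: [3.14, 0.0, 1.626]
ft_force: [-1.0, 1.2, 7.3]
opening: 0.607
```

>>> carry_out:
  moves:
    - {"dx":0,"dy":0,"dz":-0.01,"twist":0}
    - {"dx":0,"dy":0,"dz":-0.04,"twist":0}
    - {"dx":0,"dy":0,"dz":-0.08,"twist":0}
    - {"dx":0,"dy":0,"dz":-0.12,"twist":0}
    - {"dx":0,"dy":0,"dz":-0.14,"twist":0}

```text
t: 18.1
eef_pos: [445.6, 2.4, 149.2]
tcp_rot: [3.138, 0.001, 1.626]
ft_force: [0.9, 0.9, -1.9]
opening: 0.609
```

Run:
```python
from h import *
plan((556.6,300.4,146,164.7),(556.6,300.4,68,164.7))
```

```text
t 18.1 at [445.6   2.4 149.2  93.2] open 57.9 F [ 0.9  0.9 -1.9]
  dx 145.7 dy 63.7 dz 1.6 tw -35.8 [501. 151. 148. 129.]
  dx 81.0 dy 136.8 dz 1.6 tw -35.8 [557. 300. 146. 165.]
  dx 0.0 dy 0.0 dz 78.0 tw -0.0 [557. 300.  68. 165.]
```

>>> carry_out:
  moves:
    - {"dx":0.029,"dy":0.013,"dz":0,"twist":-7.1}
    - {"dx":0.058,"dy":0.025,"dz":0,"twist":-14.2}
    - {"dx":0.088,"dy":0.038,"dz":0,"twist":-21.4}
    - {"dx":0.117,"dy":0.051,"dz":0,"twist":-28.6}
    - {"dx":0.1455,"dy":0.0635,"dz":0,"twist":-35.8}

```text
t: 18.6
eef_pos: [500.5, 152.5, 146.4]
tcp_rot: [3.141, 0.0, 2.256]
ft_force: [0.8, -0.4, -1.5]
opening: 0.608
```

>>> carry_out:
  moves:
    - {"dx":0.018,"dy":0.03,"dz":0,"twist":-8}
    - {"dx":0.036,"dy":0.06,"dz":0,"twist":-16}
    - {"dx":0.054,"dy":0.09,"dz":0,"twist":-24}
    - {"dx":0.07,"dy":0.12,"dz":0,"twist":-31}
    - {"dx":0.081,"dy":0.137,"dz":0,"twist":-35.8}

```text
t: 19.1
eef_pos: [556.3, 302.4, 146.3]
tcp_rot: [3.141, 0.0, 2.882]
ft_force: [0.2, -1.6, -1.3]
opening: 0.61
```

>>> carry_out:
  moves:
    - {"dx":0,"dy":0,"dz":0,"twist":0}
    - {"dx":0,"dy":0,"dz":0.015,"twist":0}
    - {"dx":0,"dy":0,"dz":0.025,"twist":0}
    - {"dx":0,"dy":0,"dz":0.025,"twist":0}
    - {"dx":0,"dy":0,"dz":0.025,"twist":0}

```text
t: 19.6
eef_pos: [556.0, 299.9, 120.9]
tcp_rot: [-3.141, -0.0, 2.875]
ft_force: [0.8, 0.5, -1.2]
opening: 0.606
```

Run:
```python
from h import *
plan((556.6,300.4,78,164.7),(556.6,300.4,68,164.7))
p,d=snap('top');q,e=snap('side')
o=np.hstack([cv2.resize(p[150:260,205:305],(364,400)),cv2.resize(q[85:195,250:370],(436,400))]);save(o,'d1.png')
```

```text
t 19.6 at [556.  299.9 120.9 164.7] open 57.6 F [ 0.8  0.5 -1.2]
  dx -0.4 dy 0.7 dz 42.9 tw 0.0 [557. 300.  78. 165.]
  dx 0.0 dy 0.0 dz 10.0 tw -0.0 [557. 300.  68. 165.]
```

View pics/d1.png

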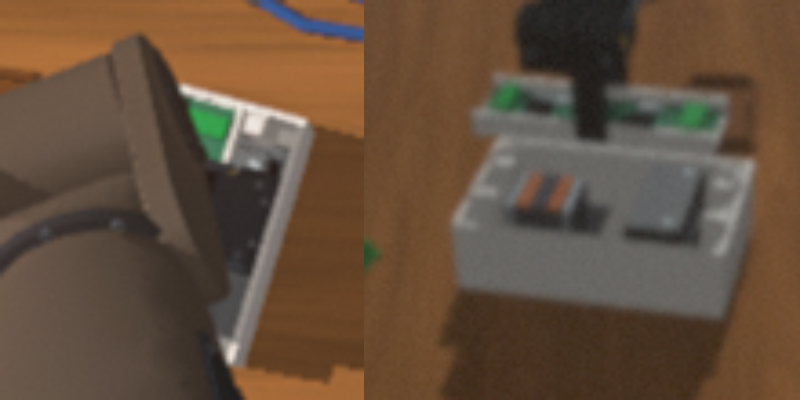

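The side crop shows the board (600,115) level above the housing and parallel to it; both blocks below are seated. Lowering.

>>> carry_out:
  moves:
    - {"dx":0,"dy":0.0005,"dz":0.015,"twist":0}
    - {"dx":0,"dy":0.0005,"dz":0.03,"twist":0}
    - {"dx":0,"dy":0.0005,"dz":0.04,"twist":0}
    - {"dx":0,"dy":0.0005,"dz":0.044,"twist":0}
    - {"dx":0,"dy":0.0005,"dz":0.046,"twist":0}

```text
t: 20.2
eef_pos: [556.0, 300.9, 73.7]
tcp_rot: [-3.141, -0.001, 2.876]
ft_force: [-0.6, 0.3, -1.5]
opening: 0.607
```

>>> carry_out:
  moves:
    - {"dx":0,"dy":0,"dz":0.002,"twist":0}
    - {"dx":0,"dy":0,"dz":0.004,"twist":0}
    - {"dx":0,"dy":0,"dz":0.005,"twist":0}
    - {"dx":0,"dy":0,"dz":0.005,"twist":0}

```text
t: 20.6
eef_pos: [556.2, 301.0, 69.8]
tcp_rot: [3.141, 0.0, 2.876]
ft_force: [0.1, 0.3, -1.8]
opening: 0.606
```

>>> carry_out:
  moves:
    - {"dx":0,"dy":0,"dz":0.001,"twist":0}
    - {"dx":0,"dy":0,"dz":0.002,"twist":0}
    - {"dx":0,"dy":0,"dz":0.003,"twist":0}
    - {"dx":0,"dy":0,"dz":0.003,"twist":0}

```text
t: 21.0
eef_pos: [556.3, 301.0, 68.3]
tcp_rot: [3.141, 0.001, 2.876]
ft_force: [-4.3, -2.9, 14.2]
opening: 0.609
```

Contact at bottom z≈62, which is the post tops and not the lips at 68. Release and back off.

>>> carry_out:
  moves:
    - {"dx":0,"dy":0,"dz":-0.001,"twist":0}
    - {"dx":0,"dy":0,"dz":-0.001,"twist":0}
    - {"dx":0,"dy":0,"dz":-0.001,"twist":0}
    - {"dx":0,"dy":0,"dz":-0.001,"twist":0}
    - {"dx":0,"dy":0,"dz":-0.001,"twist":0}
  grip: 0.075

```text
t: 21.5
eef_pos: [556.2, 300.9, 67.5]
tcp_rot: [-3.142, -0.0, 2.876]
ft_force: [-0.6, -0.7, -0.4]
opening: 0.786
```

>>> carry_out:
  moves:
    - {"dx":0,"dy":0,"dz":-0.02,"twist":0}
    - {"dx":0,"dy":0,"dz":-0.05,"twist":0}
    - {"dx":0,"dy":0,"dz":-0.09,"twist":0}
    - {"dx":0,"dy":0,"dz":-0.11,"twist":0}
    - {"dx":0,"dy":0,"dz":-0.11,"twist":0}

```text
t: 22.0
eef_pos: [557.2, 301.4, 180.7]
tcp_rot: [3.138, 0.004, 2.876]
ft_force: [0.0, -0.1, -0.2]
opening: 0.788
```

Run:
```python
from h import *
plan((509.5,-286.5,150,196.3),(509.5,-286.5,48,196.3))
```

```text
t 22.0 at [557.2 301.4 180.7 164.8] open 74.9 F [ 0.  -0.1 -0.2]
  dx -36.1 dy -193.3 dz 10.2 tw -10.5 [541. 105. 170. 175.]
  dx -0.2 dy -196.6 dz 10.2 tw -10.5 [525. -91. 160. 186.]
  dx 35.6 dy -193.4 dz 10.2 tw -10.5 [ 510. -286.  150.  196.]
  dx -0.0 dy 0.0 dz 102.0 tw 0.0 [ 510. -286.   48.  196.]
```

>>> carry_out:
  moves:
    - {"dx":-0.009,"dy":-0.048,"dz":0.01,"twist":-2.5}
    - {"dx":-0.018,"dy":-0.096,"dz":0.01,"twist":-5}
    - {"dx":-0.027,"dy":-0.144,"dz":0.01,"twist":-8}
    - {"dx":-0.036,"dy":-0.193,"dz":0.01,"twist":-10.5}
    - {"dx":-0.036,"dy":-0.193,"dz":0.01,"twist":-10.5}

```text
t: 22.5
eef_pos: [539.4, 100.6, 166.6]
tcp_rot: [-3.141, -0.002, 3.056]
ft_force: [1.0, 1.5, 0.8]
opening: 0.788
```

>>> carry_out:
  moves:
    - {"dx":0,"dy":-0.048,"dz":0.01,"twist":-2.5}
    - {"dx":0,"dy":-0.096,"dz":0.01,"twist":-5}
    - {"dx":0,"dy":-0.144,"dz":0.01,"twist":-8}
    - {"dx":0,"dy":-0.196,"dz":0.01,"twist":-10.5}
    - {"dx":0,"dy":-0.196,"dz":0.01,"twist":-10.5}

```text
t: 23.0
eef_pos: [523.7, -94.2, 156.6]
tcp_rot: [-3.142, -0.001, -3.044]
ft_force: [0.4, 0.6, -0.1]
opening: 0.792
```

>>> carry_out:
  moves:
    - {"dx":0.009,"dy":-0.048,"dz":0.01,"twist":-2.5}
    - {"dx":0.018,"dy":-0.096,"dz":0.01,"twist":-5}
    - {"dx":0.027,"dy":-0.144,"dz":0.01,"twist":-8}
    - {"dx":0.0355,"dy":-0.193,"dz":0.01,"twist":-10.5}
    - {"dx":0.0355,"dy":-0.193,"dz":0.01,"twist":-10.5}

```text
t: 23.5
eef_pos: [508.1, -289.8, 146.5]
tcp_rot: [-3.141, -0.0, -2.86]
ft_force: [0.3, 0.7, -0.3]
opening: 0.793
```

>>> carry_out:
  moves:
    - {"dx":0,"dy":0,"dz":0,"twist":0}
    - {"dx":0,"dy":0,"dz":0,"twist":0}
    - {"dx":0,"dy":0,"dz":0,"twist":0}

```text
t: 23.8
eef_pos: [508.6, -284.1, 147.4]
tcp_rot: [3.141, -0.0, -2.856]
ft_force: [-0.3, -0.1, -0.3]
opening: 0.791
```

Run:
```python
from h import *
p,d=snap('top');q,e=snap('side')
print('board',rect(cloud('top',d),(220,160,298,258),71.5,90), 'posts/board z')
print('housing again',rect(cloud('top',d),(220,160,298,258),50,90))
o=np.hstack([cv2.resize(p[150:260,205:305],(364,400)),cv2.resize(q[85:195,250:370],(436,400))]);save(o,'d2.png')
plan((509.5,-286.5,48,196.3))
```

```text
board n975 c(552.1,299.2) 181x66 long-axis -13.3 z 75.5 posts/board z
housing again n2083 c(554.2,299.0) 206x131 long-axis -15.2 z 71.0
t 23.9 at [ 508.7 -284.5  147.7 -163.6] open 75.4 F [ 0.6 -0.4 -0.2]
  dx -0.2 dy -2.2 dz 99.7 tw 0.1 [ 510. -286.   48. -164.]
```

View pics/d2.png

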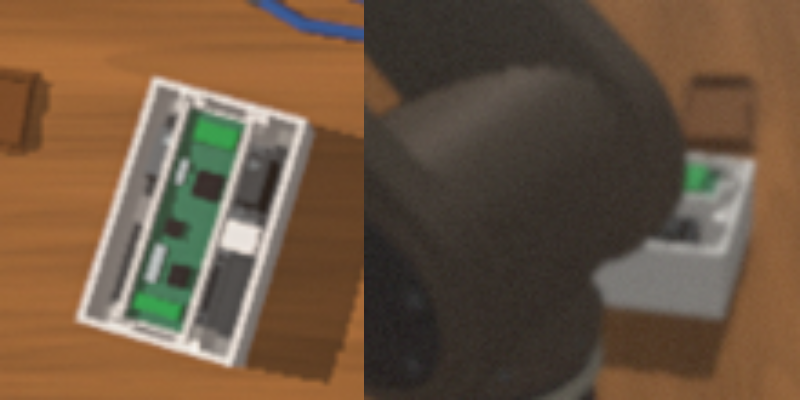

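The board sits between the four posts and parallel to the walls (top crop, ~(190,215)). Its height is 61.6 mm above its bench reading, so it is seated. Now the cover.

>>> carry_out:
  moves:
    - {"dx":-0.0005,"dy":-0.002,"dz":0.03,"twist":0}
    - {"dx":-0.0005,"dy":-0.002,"dz":0.06,"twist":0}
    - {"dx":-0.0005,"dy":-0.002,"dz":0.085,"twist":0}
    - {"dx":-0.0005,"dy":-0.002,"dz":0.096,"twist":0}
    - {"dx":-0.0005,"dy":-0.002,"dz":0.099,"twist":0}

```text
t: 24.4
eef_pos: [509.2, -286.8, 47.8]
tcp_rot: [3.14, -0.001, -2.857]
ft_force: [0.4, -0.1, 0.3]
opening: 0.791
```

>>> carry_out:
  moves:
    - {"dx":0,"dy":0,"dz":0,"twist":0}
    - {"dx":0,"dy":0,"dz":0,"twist":0}
    - {"dx":0,"dy":0,"dz":0,"twist":0}
    - {"dx":0,"dy":0,"dz":0,"twist":0}
    - {"dx":0,"dy":0,"dz":0,"twist":0}
  grip: 0

```text
t: 24.9
eef_pos: [509.5, -287.5, 49.4]
tcp_rot: [-3.141, 0.001, -2.857]
ft_force: [-0.8, 1.7, 6.6]
opening: 0.523
```

>>> carry_out:
  moves:
    - {"dx":0,"dy":0,"dz":0,"twist":0}
    - {"dx":0,"dy":0,"dz":0,"twist":0}
    - {"dx":0,"dy":0,"dz":0,"twist":0}

```text
t: 25.2
eef_pos: [509.5, -287.5, 49.4]
tcp_rot: [-3.141, 0.001, -2.857]
ft_force: [-1.0, 2.8, 6.7]
opening: 0.522
```

>>> carry_out:
  moves:
    - {"dx":0,"dy":0,"dz":-0.01,"twist":0}
    - {"dx":0,"dy":0,"dz":-0.04,"twist":0}
    - {"dx":0,"dy":0,"dz":-0.08,"twist":0}
    - {"dx":0,"dy":0,"dz":-0.12,"twist":0}
    - {"dx":0,"dy":0,"dz":-0.14,"twist":0}

```text
t: 25.7
eef_pos: [509.8, -287.9, 192.5]
tcp_rot: [-3.138, 0.002, -2.857]
ft_force: [0.2, 0.2, -2.7]
opening: 0.521
```

Run:
```python
from h import *
plan((557,300.4,186,164.7),(557,300.4,98,164.7))
```

```text
t 25.7 at [ 509.8 -287.9  192.5 -163.7] open 49.5 F [ 0.2  0.2 -2.7]
  dx -70.1 dy 183.8 dz 2.2 tw 10.5 [ 526.  -92.  190. -174.]
  dx -35.3 dy 193.5 dz 2.2 tw 10.5 [ 541.  104.  188. -185.]
  dx 0.6 dy 196.7 dz 2.2 tw 10.5 [ 557.  300.  186. -195.]
  dx 0.0 dy 0.0 dz 88.0 tw -0.0 [ 557.  300.   98. -195.]
```

>>> carry_out:
  moves:
    - {"dx":-0.01,"dy":0.025,"dz":0.001,"twist":1.5}
    - {"dx":-0.024,"dy":0.062,"dz":0.002,"twist":3.5}
    - {"dx":-0.039,"dy":0.103,"dz":0.002,"twist":6}
    - {"dx":-0.055,"dy":0.144,"dz":0.002,"twist":8.3}
    - {"dx":-0.07,"dy":0.184,"dz":0.002,"twist":10.5}

```text
t: 26.2
eef_pos: [524.6, -89.6, 187.2]
tcp_rot: [-3.142, 0.0, -3.043]
ft_force: [0.7, -1.0, -3.4]
opening: 0.523
```

>>> carry_out:
  moves:
    - {"dx":-0.007,"dy":0.039,"dz":0.001,"twist":2.1}
    - {"dx":-0.014,"dy":0.078,"dz":0.002,"twist":4.2}
    - {"dx":-0.021,"dy":0.116,"dz":0.002,"twist":6.3}
    - {"dx":-0.028,"dy":0.155,"dz":0.002,"twist":8.4}
    - {"dx":-0.035,"dy":0.1935,"dz":0.002,"twist":10.5}

```text
t: 26.7
eef_pos: [540.0, 106.4, 185.2]
tcp_rot: [3.142, 0.0, 3.058]
ft_force: [1.0, -0.1, -2.9]
opening: 0.524
```

>>> carry_out:
  moves:
    - {"dx":0,"dy":0.045,"dz":0.001,"twist":2.5}
    - {"dx":0,"dy":0.09,"dz":0.002,"twist":5}
    - {"dx":0,"dy":0.135,"dz":0.002,"twist":7.5}
    - {"dx":0,"dy":0.172,"dz":0.002,"twist":9.5}
    - {"dx":0.0005,"dy":0.1965,"dz":0.002,"twist":10.5}

```text
t: 27.2
eef_pos: [555.5, 303.1, 183.0]
tcp_rot: [3.141, 0.0, 2.876]
ft_force: [0.5, -0.5, -1.7]
opening: 0.523
```

>>> carry_out:
  moves:
    - {"dx":0,"dy":0,"dz":0,"twist":0}
    - {"dx":0,"dy":0,"dz":0.02,"twist":0}
    - {"dx":0,"dy":0,"dz":0.04,"twist":0}
    - {"dx":0,"dy":0,"dz":0.04,"twist":0}
    - {"dx":0,"dy":0,"dz":0.04,"twist":0}

```text
t: 27.7
eef_pos: [556.0, 300.1, 143.2]
tcp_rot: [-3.141, -0.0, 2.876]
ft_force: [0.9, -0.1, -2.3]
opening: 0.524
```

Run:
```python
from h import *
plan((557,300.4,98,164.7))
q,e=snap('side');D=cloud('side',e)
save(q[60:200,230:400],'c1.png',4)
print('cover top',rect(D,(240,60,390,190),140-4,140+4))
for z in range(120,150,3): print(z,rect(D,(240,60,390,190),z,z+3))
```

```text
t 27.7 at [556.  300.1 143.2 164.8] open 49.8 F [ 0.9 -0.1 -2.3]
  dx -0.9 dy 0.6 dz 45.2 tw 0.1 [557. 300.  98. 165.]
cover top n1527 c(553.6,298.5) 222x151 long-axis -15.1 z 137.7
120 n89 c(571.1,240.6) 258x114 long-axis 16.8 z 121.5
123 n93 c(569.5,241.7) 262x119 long-axis 16.4 z 124.4
126 n95 c(564.4,237.8) 253x110 long-axis 13.9 z 127.5
129 n100 c(571.6,240.5) 257x117 long-axis 16.7 z 130.6
132 n114 c(554.1,299.3) 222x150 long-axis -15.7 z 133.7
135 n1067 c(553.2,298.7) 223x151 long-axis -15.2 z 137.0
138 n556 c(553.6,297.0) 220x148 long-axis -15.0 z 138.6
141 n37 c(567.0,273.6) 144x109 long-axis -5.9 z 143.1
144 n43 c(554.8,278.5) 114x35 long-axis 3.5 z 144.9
147 n44 c(555.6,276.9) 114x39 long-axis 5.1 z 148.3
```

View pics/c1.png

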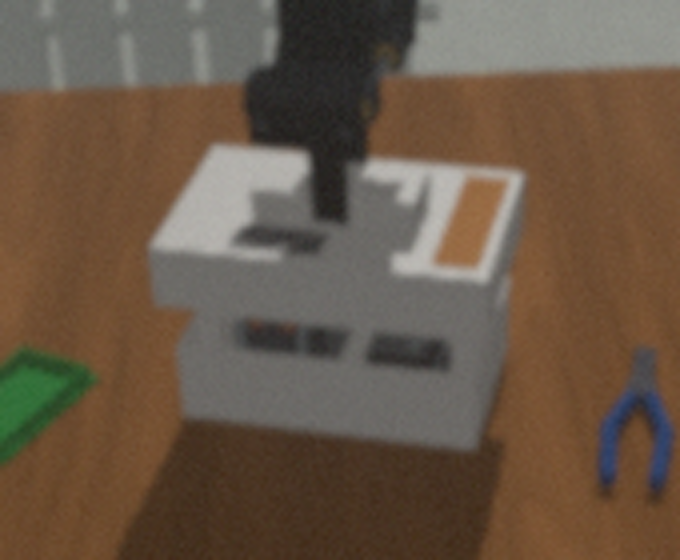

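The cover (330,230) is level above the housing with its amber strip at +x, about 1.5 mm short of centre in x and y. Correct that and lower.

>>> carry_out:
  moves:
    - {"dx":-0.001,"dy":0.0015,"dz":0.01,"twist":0}
    - {"dx":-0.001,"dy":0.0015,"dz":0.022,"twist":0}
    - {"dx":-0.001,"dy":0.0015,"dz":0.03,"twist":0}
    - {"dx":-0.001,"dy":0.0015,"dz":0.032,"twist":0}
    - {"dx":-0.001,"dy":0.0015,"dz":0.032,"twist":0}

```text
t: 28.25
eef_pos: [557.1, 301.8, 110.1]
tcp_rot: [-3.141, -0.001, 2.876]
ft_force: [-0.4, 0.2, -2.6]
opening: 0.524
```

>>> carry_out:
  moves:
    - {"dx":0,"dy":0,"dz":0.002,"twist":0}
    - {"dx":0,"dy":0,"dz":0.004,"twist":0}
    - {"dx":0,"dy":0,"dz":0.006,"twist":0}
    - {"dx":0,"dy":0,"dz":0.008,"twist":0}
    - {"dx":0,"dy":0,"dz":0.008,"twist":0}

```text
t: 28.75
eef_pos: [557.1, 301.8, 102.4]
tcp_rot: [-3.141, -0.0, 2.876]
ft_force: [-0.1, -0.1, -2.3]
opening: 0.525
```

No contact at TCP 102, so the skirt has gone over the walls. Continue down.

>>> carry_out:
  moves:
    - {"dx":0,"dy":0,"dz":0.001,"twist":0}
    - {"dx":0,"dy":0,"dz":0.002,"twist":0}
    - {"dx":0,"dy":0,"dz":0.003,"twist":0}
    - {"dx":0,"dy":0,"dz":0.004,"twist":0}
    - {"dx":0,"dy":0,"dz":0.004,"twist":0}

```text
t: 29.25
eef_pos: [557.3, 301.9, 99.5]
tcp_rot: [3.141, 0.0, 2.876]
ft_force: [-1.9, -0.3, 5.1]
opening: 0.524
```

Resting on the rim (TCP 99.5, force up). Release and retreat.

>>> carry_out:
  moves:
    - {"dx":0,"dy":0,"dz":0,"twist":0}
    - {"dx":0,"dy":0,"dz":0,"twist":0}
    - {"dx":0,"dy":0,"dz":0,"twist":0}
    - {"dx":0,"dy":0,"dz":0,"twist":0}
    - {"dx":0,"dy":0,"dz":0,"twist":0}
  grip: 0.075

```text
t: 29.75
eef_pos: [557.3, 301.9, 98.6]
tcp_rot: [3.142, -0.0, 2.876]
ft_force: [0.7, 0.3, -0.5]
opening: 0.789
```

>>> carry_out:
  moves:
    - {"dx":0,"dy":0,"dz":-0.02,"twist":0}
    - {"dx":0,"dy":0,"dz":-0.05,"twist":0}
    - {"dx":0,"dy":0,"dz":-0.09,"twist":0}
    - {"dx":0,"dy":0,"dz":-0.11,"twist":0}
    - {"dx":0,"dy":0,"dz":-0.11,"twist":0}

```text
t: 30.25
eef_pos: [558.2, 302.3, 211.8]
tcp_rot: [3.138, 0.004, 2.876]
ft_force: [0.6, 0.5, -0.3]
opening: 0.788
```

>>> carry_out:
  moves:
    - {"dx":0,"dy":-0.04,"dz":0,"twist":0}
    - {"dx":0,"dy":-0.08,"dz":0,"twist":0}
    - {"dx":0,"dy":-0.12,"dz":0,"twist":0}
    - {"dx":0,"dy":-0.16,"dz":0,"twist":0}
    - {"dx":0,"dy":-0.2,"dz":0,"twist":0}

```text
t: 30.75
eef_pos: [503.7, 107.5, 207.6]
tcp_rot: [-3.141, -0.001, 2.876]
ft_force: [3.2, 0.0, -0.1]
opening: 0.785
```

>>> carry_out:
  moves:
    - {"dx":0,"dy":-0.04,"dz":0,"twist":0}
    - {"dx":0,"dy":-0.08,"dz":0,"twist":0}
    - {"dx":0,"dy":-0.12,"dz":0,"twist":0}
    - {"dx":0,"dy":-0.12,"dz":0,"twist":0}
    - {"dx":0,"dy":-0.12,"dz":0,"twist":0}

```text
t: 31.25
eef_pos: [473.0, -7.5, 208.0]
tcp_rot: [3.141, -0.001, 2.874]
ft_force: [0.6, 0.2, 0.6]
opening: 0.788
```

Run:
```python
from h import *
p,d=snap('top');q,e=snap('side');C=cloud('top',d)
b=(210,150,310,265)
print('cover top',rect(C,b,89,99));print('block',rect(C,b,108,125)); plan()
save(p[100:300,180:420],'end.png',3)
```

```text
cover top n3198 c(554.5,300.4) 222x147 long-axis -15.0 z 94.5
block n726 c(554.5,300.2) 110x51 long-axis -15.1 z 116.4
t 31.4 at [473.3  -6.3 208.1 164.8] open 75.2 F [-0.3  0.2  0.6]
```

View pics/end.png

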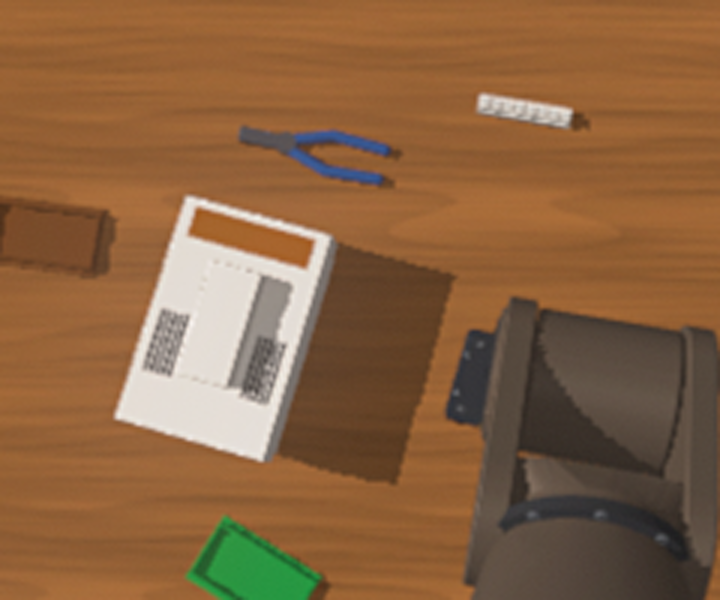

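The cover (225,330) sits squarely on the housing. Its top is at z 94.5 (expected 94) and it is within about 1.5 mm of the housing centre. Pliers and terminals are untouched, and the arm is clear.

```bash
python3 -c "
from cell import *
print(job_done())"
```

```text
the job is handed in; nothing more can be done
None
```

The alarm unit is assembled in the required order (battery, transformer, board, cover) and handed in at about 31 s. Each part was lowered until it met or nearly met its seat, then released before I took the next one.

| Part | Measured height (mm) | Expected (mm) | Offset | Turn |
|---|---|---|---|---|
| Battery | top at 59.1–59.4 | 59 | about 3 mm in x | 0.3° or less |
| Transformer | top at 53.4 | 54 | about 1.5 mm | 0.3° |
| Board | 61.6 above its bench reading | 62 | about 2 mm in x | about 2° (fit less certain) |
| Cover | top at 94.5 | 94 | about 1.5 mm | 0.2° or less |

- **Board fit:** the outline I fitted may have taken in some of the posts, because it came out 66 mm wide instead of 58. In the picture the board lies parallel to the walls between the posts. The offset and turn in the table are from that fit.
- **Calibration:** arm and camera positions disagreed by about 2–3 mm. I allowed for this when placing the transformer, board and cover; the battery went in before I had noticed it.
- **Bystanders:** the pliers and terminal strip look unmoved in the last picture. The tape was outside that crop; the arm never came down near it.
- **One hiccup:** the interface refused one batch of move calls because of missing fields, and nothing moved.

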